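# Clamp the sample rack with the loose crank

### The job

Take the red crank out of its grey holder, put it down the blue guide tube of the rack clamp and, pressing only lightly, feel its hex socket fully home onto the hidden hex; then turn it clockwise (seen from above) until the jaw has pushed the black sample rack against the far fence and the rack is gripped firmly, but do not squeeze it hard. Leave the crank standing fully home in the tube and let go; move the jaw and the rack only with the crank, and leave the things on the bench where they are.

Things in the scene. Friction and masses are not known exactly. Their poses are not given: they have to be found in the camera images.
- crank_hub (a point): Centre of the crank's black square grip, 26 x 26 mm and 45 mm tall, on the crank's axis, sides along the crank's x and y; for gripping from above. Below it a red arm 18 mm wide (75 to 86 mm above the crank's lower end) reaches 86 mm along the crank's +x, 10 mm along -x; a round black knob (20 mm wide, 40 mm tall, fixed) stands on it 78 mm out. The crank starts upright in the holder, at any yaw.
- crank: The loose crank, 0.4 kg; origin at the centre of its open lower end, 108.5 mm below the grip's centre; z up along its axis, x towards the knob. At its foot a hex box-spanner socket, 40 mm across outside, 26 mm tall; inside a hex hole 29.4 mm across flats, 18 mm deep, one flat facing +x. Above it an 18 mm stem.
- holder: Grey crank holder fixed to the bench; origin under its centre. Foot 85 x 85 mm, cup 64 mm outside, 50 mm inside, rim 36 mm high, inner floor 6 mm high where the crank stands.
- clamp: White rack clamp fixed to the bench; origin on the guide tube's axis at bench level, z up, x from the tube along the bed to the fence. Bed 170 mm wide, 15 mm high, x from -65 to 250 mm. Aluminium fence across it, inner face at x = 223.4 mm, top 60 mm high. Turning the hex takes about 0.25 N m; it stays where it is left; each radian clockwise from above moves the jaw 16 mm to the fence.
- tube_mouth (a point): Centre of the blue guide tube's mouth, 70 mm high; bore 42 mm, flared to 50 mm. Inside, a steel hex, 28 mm across flats, stands 15 to 35 mm above the bench at an unknown angle, in a stiff dust collar level with its top: the aligned socket pushes it down with 7 N (3 N besides the crank's weight). On the hex's top the crank's foot is 35 mm high, home 17 mm. Until home, never press it over 40 N.
- jaw: Sliding aluminium jaw on the bed, 130 mm wide, 18 mm thick, top 52 mm above the bench; origin at the foot of its pushing face (15 mm above the bench), axes as the clamp's. The face starts at x = 85 to 101 mm in the clamp's frame and stands at 123.4 mm when the rack is snug between jaw and fence.
- rack: Loose black sample rack with four white cups fixed in it, on the bed between jaw and fence; origin under its centre. 100 mm (x, the clamped length) x 150 mm x 50 mm, cups standing 38 mm above it; about 0.5 kg, light plastic: gripped firmly means 5 N or more between jaw and rack, better 15 to 30 N; over 60 N breaks it.
- cup_a: Loose white cup, 42 mm across, 70 mm tall, beside the clamp; bystander, origin under its centre.
- cup_b: Loose white cup like the other, near the holder; bystander.
- jar: Amber jar with black cap, 56 mm across, 60 mm tall; bystander.
- weight: Steel calibration weight, 38 mm across, 66 mm tall; bystander.
- beaker: Glass beaker, 68 mm across, 85 mm tall; bystander.
- scoop: Sample spoon 170 mm long lying on the bench; bystander.
Not all that is in view belongs to the job. What is shaped like the crank but purple, turquoise or yellow is not meant.

How it is judged:
By the outcome, as a careful person would: the job done as asked, in the order asked, and still so for the second after the job is handed in, with the robot touching nothing.
It also fails if it takes over 72 s, if anything falls off the work surface, if the arm or the gripper's body presses on something with over 40 N, if the wrist force passes 120 N, or if a joint passes its speed limit or range.

### The arm

A 6-joint arm with a two-finger parallel gripper is mounted at the origin on the work surface. World frame = base frame: x ahead of the robot, y to its left, z up, the work surface at z = 0. Lengths are in m, angles in rad, forces in N, time in s.
With the tool pointing down it reaches from about 0.375 to 0.9 m from the base axis. Payload 3.1 kg.
Tool frame: the origin (TCP) lies at the centre of the arm's flange, where the gripper is bolted on; the fingertips stand 182 mm ahead of it and the grasp point (between the pads) lies 164 mm ahead of it; z points along the fingers, y is the line along which they close (so a half turn about z gives the same grasp; the last joint's range is limited). The gripper opens to 87 mm and grips with 3 to 60 N. Pads are 19 mm wide; open, the fingers measure 117 mm over their backs; the gripper's body (75 mm by 190 mm) begins 51 mm behind the grasp point.
Start: joints at [1.073, 0.527, 1.433, -0, 1.181, -0.178], TCP at [0.196, 0.593, 0.405] pointing down, gripper open.
Joint ranges: [-3.08, 3.08], [-0.75, 2.2], [0.22, 2.44], [-1.43, 4.57], [0, 2.65], [-2.85, 2.85]. Speed limits (rad/s): [2.79, 2.79, 3.14, 3.14, 3.14, 3.14].

### API

Orientations are given as a unit quaternion [x, y, z, w].
In Python, from rig import * gives the robot as it stands.
- The arm moves only by the tool move_arm, never from a script. Its argument "commands" is a list that holds one entry, the list of rows, each a list of 6 numbers: the shift along the tool's x, y, z in units of 40 mm (1.0 is 40 mm), then the turn, a rotation vector about the tool's x, y, z in rad. A call has 1 to 12 rows; each row is the pose to reach, as a shift and turn from the pose commanded when the call began, along the tool's axes at that moment; what a row does not reach only later rows make up. A row lasts 1/8 s, in which the tool goes at most 62.5 mm and 10.7 degrees, less where a joint would pass 70% of its speed; a pose out of reach is approached as far as the arm can. A call with a gripper value outside its range is refused whole. "claw" is the closure, from -1 (fully open) to 1 (shut), so that 0 is half open, set as the call begins (left out, the last holds). The fingers move at their own pace and stop on an object; "squeeze" is the grip in N (left out, the last holds). Time passes only in rows, so rows that repeat a pose let the fingers close. It gives the time, the measured TCP pose, the force, the opening and the grip force at its end, in the units of the state.
- get_obs(): the state, without advancing time (a new reading comes with each control period).
- camera(name): name is "scene" or "side" or "wrist"; returns a dict with "pixels" (384x512x3 uint8, blue, green, red), "range_z" (384x512 float32, m along the optical axis (not along the pixel's ray), 0 where there is no reading), "camera_matrix" (3x3 intrinsics, pixels), "D" ([k1, k2, p1, p2, k3] as OpenCV has them; the pictures are not rectified), "extrinsics" (4x4, takes a point from world to camera coordinates). Camera axes: x right, y up, looking along -z (the intrinsics and any distortion apply to the point x, -y, -z); pixel columns grow to the right and rows downward; lengths in m; the calibration is good to about 2 mm. A picture is of the moment at which its call begins.
- hand_in(): hands the job in; it is judged then, once.
The state is a dict: "time": time; "q": joint angles; "joint_velocities": joint speeds; "joint_torque": joint torques, N m; "position": TCP position; "tool_rot": TCP orientation; "ft_force": force on the tool from outside, world axes, zero at the start; "moment": the same for the moment, N m; "grip_width": finger opening in m; "grip_force": force on a finger pad.
Only numpy, scipy, OpenCV 4.12 (cv2) and the standard library are available. Lean on these libraries where they do the work, as an engineer would, in place of code of your own. Each camera call takes 0.05 s, during which the arm holds its last target. There are 200 camera calls.

## Working session

There is one attempt and no reset: what is moved stays moved. The work goes in short steps, Python scripts to look and compute and a tool call to move; the robot and the scene stay as the last step left them, time stands still between calls to the robot, and variables do not carry over. Pictures are saved under pics/ and viewed, at most 10 in all, crops included, and the job is handed in when it is done.

Besides the shell and the picture viewer there is one more tool, called after "Call:" as name([rows], argument=value, ...), one row to a line, values as JSON. move_arm: Moves the arm, as the interface text tells. Its arguments: {"type":"object","properties":{"commands":{"type":"array","items":{"type":"array","items":{"type":"array","items":{"type":"number"}}}},"claw":{"type":"number"},"squeeze":{"type":"number"}},"required":["commands"]}

```bash
mkdir -p pics; ls
cat > h.py <<'E'
from rig import *
import numpy as np, cv2
from scipy.spatial.transform import Rotation as R
def pts(c):
    K,D,E=np.array(c["camera_matrix"]),np.array(c["D"]),np.array(c["extrinsics"])
    h,w=c["range_z"].shape
    u,v=np.meshgrid(np.arange(w),np.arange(h))
    n=cv2.undistortPoints(np.stack([u,v],-1).reshape(-1,1,2).astype(np.float64),K,D).reshape(h,w,2)
    z=c["range_z"].astype(float)
    P=np.stack([n[...,0]*z,-n[...,1]*z,-z],-1)
    W=(P-E[:3,3])@E[:3,:3]
    W[z<=0]=np.nan
    return W
def rays(c,uv):
    K,D,E=np.array(c["camera_matrix"]),np.array(c["D"]),np.array(c["extrinsics"])
    n=cv2.undistortPoints(np.array(uv,float).reshape(-1,1,2),K,D).reshape(-1,2)
    d=np.c_[n[:,0],-n[:,1],-np.ones(len(n))]@E[:3,:3]
    return -E[:3,:3].T@E[:3,3],d
def plane(c,uv,z):
    o,d=rays(c,uv); return o+d*((z-o[2])/d[:,2])[:,None]
E
python3 - <<'E'
from h import *
o=get_obs(); print({k:np.round(v,3) for k,v in o.items()})
a=camera("scene");b=camera("side")
for n,c in(("scene",a),("side",b)):
    cv2.imwrite(f"pics/{n}0.png",c["pixels"]); print(n,-np.array(c["extrinsics"])[:3,:3].T@np.array(c["extrinsics"])[:3,3])
    np.save(f"pics/{n}0.npy",c,allow_pickle=True)
cv2.imwrite("pics/both0.png",np.vstack([a["pixels"],b["pixels"]])[:, :])
E
```

```text
pics
{'time': np.float64(0.0), 'q': array([ 1.072,  0.528,  1.434, -0.   ,  1.181, -0.179]), 'joint_velocities': array([ 0.001,  0.   ,  0.001,  0.001, -0.001, -0.001]), 'joint_torque': array([-1.0000e-03, -4.4005e+01, -1.7659e+01,  6.3000e-02,  5.8000e-02,
       -0.0000e+00]), 'position': array([0.196, 0.593, 0.404]), 'tool_rot': array([ 0.159,  0.987, -0.001, -0.   ]), 'ft_force': array([-0.482, -0.604, -0.454]), 'moment': array([-0.025, -0.017, -0.007]), 'grip_force': np.float64(0.0), 'grip_width': np.float64(0.087)}
scene [1.29252137 0.4652888  1.3218674 ]
side [ 0.00172168 -0.87160746  0.68998474]
```

View pics/scene0.png

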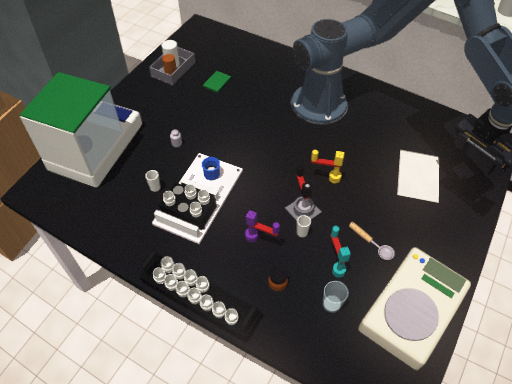

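View pics/side0.png

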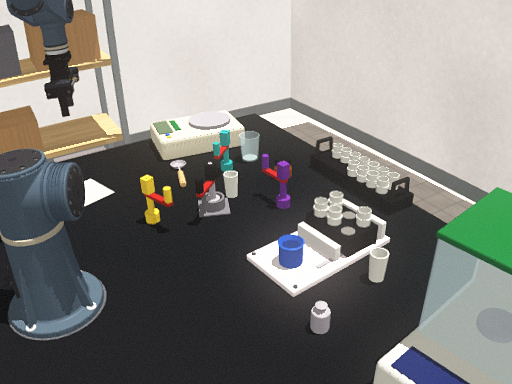

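Crank look-alikes in scene view: yellow (328,165), purple (262,227), turquoise (340,252), and red with black grip in the grey holder (303,195). I choose the last and check it in a close crop.

Run:
```python
from h import *
out=[]
for n,box in(("scene",(280,160,335,225)),("side",(185,150,245,220))):
    c=np.load(f"pics/{n}0.npy",allow_pickle=True).item(); p=c["pixels"]; W=pts(c)
    x0,y0,x1,y1=box
    out.append(cv2.resize(p[y0:y1,x0:x1],(390,440),interpolation=cv2.INTER_CUBIC))
    hsv=cv2.cvtColor(p,cv2.COLOR_BGR2HSV)
    m=np.zeros(p.shape[:2],bool); m[y0:y1,x0:x1]=1
    red=m&((hsv[...,0]<8)|(hsv[...,0]>172))&(hsv[...,1]>150)&(hsv[...,2]>80)
    print(n,"red",red.sum(),np.round(np.nanmedian(W[red],0),4), np.round(np.nanmin(W[red],0),3),np.round(np.nanmax(W[red],0),3))
    # dark points above 0.09
    hi=m&(W[...,2]>0.108)&(hsv[...,2]<90)
    q=W[hi]; print("high",len(q)); 
    if len(q): 
        _,l,ce=cv2.kmeans(q[:,:2].astype(np.float32),2,None,(3,50,1e-5),5,cv2.KMEANS_PP_CENTERS)
        for k in(0,1): print(ce[k],(l==k).sum(),np.nanpercentile(q[l[:,0]==k],[2,98],axis=0).round(4).tolist())
    gr=m&(hsv[...,1]<60)&(W[...,2]>-.01)&(W[...,2]<0.015)&(hsv[...,2]>80)
    print("foot",gr.sum(),cv2.minAreaRect(W[gr][:,:2].astype(np.float32)) if gr.sum()>5 else "")
    blue=(hsv[...,0]>105)&(hsv[...,0]<130)&(hsv[...,1]>140)&(hsv[...,2]>60)&(W[...,2]>0.066)&(W[...,2]<0.075)
    print("tube top",blue.sum(),cv2.minEnclosingCircle(W[blue][:,:2].astype(np.float32)) if blue.sum()>4 else "")
    wh=(hsv[...,1]<50)&(hsv[...,2]>110)&(np.abs(W[...,2]-.015)<.006)
    wh=cv2.morphologyEx(wh.astype(np.uint8),cv2.MORPH_OPEN,np.ones((2,2)))
    k,lab,st,_=cv2.connectedComponentsWithStats(wh)
    for i in range(1,k):
        if st[i,4]>250: print("bed?",st[i],cv2.minAreaRect(W[lab==i][:,:2].astype(np.float32)))
cv2.imwrite("pics/crop.png",np.hstack(out))
```

```text
scene red 171 [0.3293 0.1454 0.0873] [ 0.274  0.091 -0.002] [0.481 0.194 0.139]
high 159
[0.41424707 0.11923564] 54 [[0.4029, 0.1098, 0.108], [0.4213, 0.1266, 0.1354]]
[0.4739798  0.17162149] 105 [[0.4554, 0.1547, 0.1088], [0.4848, 0.1861, 0.1433]]
foot 193 ((0.47014960646629333, 0.1642146110534668), (0.09324667602777481, 0.08791793137788773), 70.23971557617188)
tube top 161 ((0.47651106119155884, -0.019585371017456055), 0.585058331489563)
bed? [ 184  155   60   67 1106] ((0.5507992506027222, -0.15187734365463257), (0.2413104921579361, 0.16707417368888855), 8.543572425842285)
bed? [154 221  58  23 310] ((0.7115544676780701, -0.1353764832019806), (0.08226381242275238, 0.16360697150230408), 6.843801975250244)
side red 162 [0.4459 0.1424 0.0869] [ 0.4    0.102 -0.002] [0.597 0.33  0.101]
high 218
[0.46462157 0.1581595 ] 138 [[0.4515, 0.1475, 0.1089], [0.483, 0.1732, 0.1367]]
[0.40786877 0.10902099] 80 [[0.4005, 0.1023, 0.1086], [0.4177, 0.1192, 0.1318]]
foot 488 ((0.5653557181358337, 0.3048866391181946), (0.4251053035259247, 0.19404801726341248), 73.0376968383789)
tube top 411 ((0.49701040983200073, -0.03843680024147034), 0.5971717238426208)
bed? [ 248  237  143   59 2639] ((0.5725340247154236, -0.2109183967113495), (0.17820198833942413, 0.35656049847602844), 63.72688293457031)
```

View pics/crop.png

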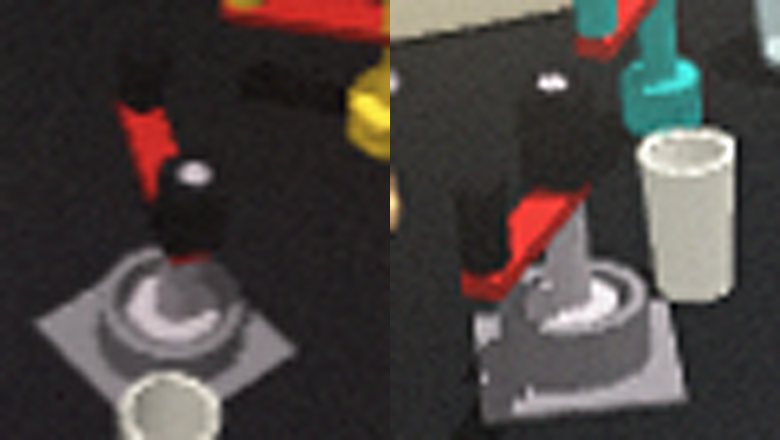

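The crop confirms it: red arm with black grip and knob, standing in the grey holder; the white cup_b stands close by, in front (scene ~(303,225)). Now the tube, bed direction and jaw.

Run:
```python
from h import *
for n,box in(("scene",(196,150,228,186)),("side",(270,228,310,275))):
    c=np.load(f"pics/{n}0.npy",allow_pickle=True).item(); p=c["pixels"]; W=pts(c)
    x0,y0,x1,y1=box
    hsv=cv2.cvtColor(p,cv2.COLOR_BGR2HSV)
    m=np.zeros(p.shape[:2],bool); m[y0:y1,x0:x1]=1
    b=m&(hsv[...,0]>105)&(hsv[...,0]<130)&(hsv[...,1]>140)&(W[...,2]>.03)
    q=W[b]; print(n,len(q),np.nanpercentile(q[:,2],[50,90,99]))
    t=q[q[:,2]>.064]; print(cv2.minEnclosingCircle(t[:,:2].astype(np.float32)),t.min(0),t.max(0))
    # jaw & fence: light, z 0.045-0.062
    X=W.reshape(-1,3)
    for lo,hi in((.047,.056),(.056,.064)):
        s=(hsv[...,1]<60)&(hsv[...,2]>90)&(W[...,2]>lo)&(W[...,2]<hi)&(W[...,0]>.3)&(W[...,0]<.9)&(W[...,1]>-.35)&(W[...,1]<.05)
        s=s.astype(np.uint8)
        k,lab,st,_=cv2.connectedComponentsWithStats(s)
        for i in range(1,k):
            if st[i,4]>25: print(lo,st[i],cv2.minAreaRect(W[lab==i][:,:2].astype(np.float32)),np.linalg.svd(W[lab==i][:,:2]-W[lab==i][:,:2].mean(0),full_matrices=False)[2][0])
```

```text
scene 256 [0.05759508 0.07085886 0.07607407]
((0.5019842386245728, -0.1597510129213333), 0.031161224469542503) [ 0.47159293 -0.18885302  0.06415394] [ 0.53153783 -0.12938862  0.07672856]
0.047 [180 178  38  18 153] ((0.5848883986473083, -0.15125468373298645), (0.022553183138370514, 0.1322563886642456), 5.489319324493408) [-0.10628489  0.99433572]
0.047 [156 216  35  16  54] ((0.7396164536476135, -0.14290569722652435), (0.0072327847592532635, 0.11973115801811218), 7.067719459533691) [-0.11431962  0.99344402]
0.056 [154 210  45  21 203] ((0.7316340804100037, -0.13702887296676636), (0.018853027373552322, 0.15160700678825378), 6.406203269958496) [-0.10923099  0.99401639]
side 303 [0.06264358 0.06883281 0.07087857]
((0.49933987855911255, -0.16433371603488922), 0.030843133106827736) [ 0.47043541 -0.19301607  0.06410533] [ 0.52956601 -0.13430463  0.07118718]
0.047 [366 182  10   5  26] ((0.855369508266449, -0.03946565464138985), (0.009064411744475365, 0.028440333902835846), 24.914196014404297) [ 0.42017524 -0.90744299]
0.047 [376 187  12   5  28] ((0.8570335507392883, -0.07803130149841309),
[... 1009 characters left out ...]
28967), 14.25068187713623) [ 0.10407461 -0.99456949]
0.056 [343 199  16  12  73] ((0.7253236174583435, -0.10195857286453247), (0.01723303087055683, 0.057698287069797516), 7.014987945556641) [ 0.00407256 -0.99999171]
0.056 [372 214  15  12  82] ((0.7349948287010193, -0.19282865524291992), (0.019495507702231407, 0.04517367109656334), 6.386205673217773) [ 0.02222501 -0.99975299]
0.056 [371 250  17   7  52] ((0.6445322632789612, -0.2945360541343689), (0.014563768170773983, 0.0348331592977047), 44.2818717956543) [ 0.67770361 -0.73533518]
0.056 [369 255  20  10  53] ((0.6255348324775696, -0.3123091459274292), (0.01863667741417885, 0.041292786598205566), 43.68751525878906) [ 0.67630816 -0.73661881]
```

```bash
cat >> h.py <<'E'
def go(pos,yaw,pose=None):
    "row to reach tool-down pose with tool x at yaw (deg)"
    o=get_obs(); p,q=pose or (o["position"],o["tool_rot"]); r=R.from_quat(q)
    y=np.radians(yaw); t=R.from_matrix(np.array([[np.cos(y),np.sin(y),0],[np.sin(y),-np.cos(y),0],[0,0,-1]]))
    s=r.inv().apply(np.array(pos)-p)/.04; w=(r.inv()*t).as_rotvec()
    print("row",np.r_[s,w].round(3).tolist())
E
python3 -c "
from h import *
go([.45,.15,.42],222)"
```

```text
row [-9.503, -8.522, -0.39, -0.002, -0.001, -1.053]
```

Call:
move_arm([
  [[-9.5,-8.52,-0.39,0,0,-1.053],[-9.5,-8.52,-0.39,0,0,-1.053],[-9.5,-8.52,-0.39,0,0,-1.053],[-9.5,-8.52,-0.39,0,0,-1.053],[-9.5,-8.52,-0.39,0,0,-1.053],[-9.5,-8.52,-0.39,0,0,-1.053],[-9.5,-8.52,-0.39,0,0,-1.053],[-9.5,-8.52,-0.39,0,0,-1.053],[-9.5,-8.52,-0.39,0,0,-1.053],[-9.5,-8.52,-0.39,0,0,-1.053],[-9.5,-8.52,-0.39,0,0,-1.053]],
], claw=-1)

```text
time: 1.48
position: [0.4496, 0.1504, 0.42]
tool_rot: [-0.358, 0.934, 0.0, -0.001]
ft_force: [-0.1, 0.1, 0.0]
grip_width: 0.0864
grip_force: 0.0
```

Run:
```python
from h import *
o=get_obs(); print(o["time"],o["position"],o["tool_rot"],o["q"])
c=camera("wrist"); np.save("pics/w1.npy",c,allow_pickle=True); cv2.imwrite("pics/w1.png",c["pixels"])
W=pts(c); hsv=cv2.cvtColor(c["pixels"],cv2.COLOR_BGR2HSV)
near=(np.hypot(W[...,0]-.46,W[...,1]-.155)<.12)
for n,lo,hi in(("arm",.08,.096),("hubtop",.131,.142),("knob",.125,.1345)):
    m=near&(W[...,2]>lo)&(W[...,2]<hi)
    if n=="arm": m&=((hsv[...,0]<8)|(hsv[...,0]>172))&(hsv[...,1]>150)
    k,lab,st,_=cv2.connectedComponentsWithStats(m.astype(np.uint8))
    for i in range(1,k):
        if st[i,4]>80: q=W[lab==i]; print(n,st[i],cv2.minAreaRect(q[:,:2].astype(np.float32)),np.nanmedian(q[:,2]))
```

```text
1.475 [0.44956721 0.15042336 0.41997031] [-3.58114563e-01  9.33677270e-01  4.73517973e-04 -7.00708804e-04] [ 8.64075546e-02  3.04184938e-01  1.78072420e+00  6.00240392e-04
  1.05829207e+00 -2.21717929e+00]
arm [248 148  17  51 755] ((0.43974247574806213, 0.1430635005235672), (0.05345532298088074, 0.01709583029150963), 41.71683883666992) 0.09120129250135704
hubtop [247 131  19  19 161] ((0.4104858934879303, 0.11647088080644608), (0.016024617478251457, 0.016081126406788826), 41.757476806640625) 0.1315474364309172
hubtop [243 209  27  27 693] ((0.46832674741744995, 0.16879737377166748), (0.025823410600423813, 0.025246594101190567), 41.39612579345703) 0.1361209591243847
knob [245 129  23  23 381] ((0.4107377529144287, 0.1166616678237915), (0.019154246896505356, 0.01917024329304695), 87.31940460205078) 0.13089636258494347
knob [243 207  27   8 107] ((0.4597761034965515, 0.1611400544643402), (0.004109026864171028, 0.025256777182221413), 37.71213912963867) 0.1308011367391661
```

View pics/w1.png

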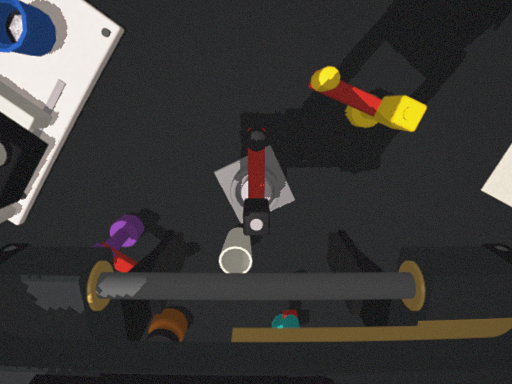

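The picture shows the hub at (256,223), knob at (256,140), yaw 222°, and cup_b at (236,250), lower than the fingertips will go. Descend, grip.

```bash
python3 -c "
from h import *
go([.4683,.1688,.2805],222.1)"
```

```text
row [-0.656, 0.009, 3.487, 0.001, -0.001, -0.001]
```

Call:
move_arm([
  [[-0.656,0.01,1.2,0,0,0],[-0.656,0.01,2.2,0,0,0],[-0.656,0.01,3.0,0,0,0],[-0.656,0.01,3.49,0,0,0],[-0.656,0.01,3.49,0,0,0]],
])

```text
time: 2.15
position: [0.468, 0.1694, 0.2794]
tool_rot: [-0.36, 0.933, 0.001, -0.002]
ft_force: [0.6, -0.1, -0.5]
grip_width: 0.0872
grip_force: 0.0
```

Call:
move_arm([
  [[0,0,0,0,0,0],[0,0,0,0,0,0],[0,0,0,0,0,0],[0,0,0,0,0,0],[0,0,0,0,0,0],[0,0,0,0,0,0]],
], claw=1, squeeze=45)

```text
time: 2.9
position: [0.4693, 0.1681, 0.2808]
tool_rot: [-0.358, 0.934, 0.0, -0.0]
ft_force: [-0.2, 0.2, -0.4]
grip_width: 0.0348
grip_force: 0.0
```

Call:
move_arm([
  [[0,0,0,0,0,0],[0,0,0,0,0,0],[0,0,0,0,0,0],[0,0,-0.3,0,0,0],[0,0,-0.8,0,0,0],[0,0,-1.5,0,0,0],[0,0,-2.3,0,0,0],[0,0,-3,0,0,0],[0,0,-3,0,0,0]],
])

```text
time: 4.03
position: [0.4696, 0.1683, 0.4029]
tool_rot: [-0.359, 0.934, -0.001, 0.003]
ft_force: [0.3, 0.2, -4.4]
grip_width: 0.0257
grip_force: 45.0
```

Run:
```python
from h import *
o=get_obs(); print(o["time"],o["position"],o["ft_force"],o["moment"],o["q"],o["grip_force"])
go([.5007,-.162,.40],222.1-38)
```

```text
4.025 [0.46959572 0.16826906 0.4028526 ] [ 0.28182232  0.16567182 -4.36148041] [ 0.11270022  0.05477065 -0.03814411] [ 1.19685303e-01  3.60366619e-01  1.74707130e+00 -4.08625681e-05
  1.02860848e+00 -2.18447451e+00] 44.96774407569319
row [4.95, -6.654, 0.07, -0.002, 0.005, 0.662]
```

Call:
move_arm([
  [[1,-1.33,0.07,0,0,0.12],[2.0,-2.7,0.07,0,0,0.26],[3.0,-4.0,0.07,0,0,0.4],[3.8,-5.1,0.07,0,0,0.55],[4.5,-6.05,0.07,0,0,0.66],[4.95,-6.65,0.07,0,0,0.66],[4.95,-6.65,0.07,0,0,0.66],[4.95,-6.65,0.07,0,0,0.66],[4.95,-6.65,0.07,0,0,0.66]],
])

```text
time: 5.15
position: [0.4998, -0.1607, 0.3973]
tool_rot: [-0.037, 0.999, 0.001, -0.001]
ft_force: [-0.5, -0.4, -4.5]
grip_width: 0.0255
grip_force: 45.0
```

Run:
```python
from h import *
o=get_obs(); print(o["time"],o["position"],o["tool_rot"],o["ft_force"],o["q"])
ims=[]
for n in("scene","side","wrist"):
    c=camera(n); np.save(f"pics/{n}2.npy",c,allow_pickle=True); p=c["pixels"]; W=pts(c)
    hsv=cv2.cvtColor(p,cv2.COLOR_BGR2HSV)
    b=(hsv[...,0]>105)&(hsv[...,0]<130)&(hsv[...,1]>140)&(np.hypot(W[...,0]-.5,W[...,1]+.16)<.05)
    t=W[b&(W[...,2]>.064)]
    if len(t)>5: print(n,len(t),cv2.minEnclosingCircle(t[:,:2].astype(np.float32)))
    # crank foot
    f=(np.hypot(W[...,0]-.5,W[...,1]+.16)<.045)&(W[...,2]>.105)&(W[...,2]<.165)
    q=W[f]; print(n,"socket",len(q))
    if len(q): print(np.nanpercentile(q,[1,50,99],axis=0).round(4).tolist())
    if n!="wrist":
        o_=rays(c,[[0,0]])[0]; print("cam",o_)
        u=np.argwhere(f|b)[:,::-1]; x,y=u.mean(0).astype(int); ims.append(cv2.resize(p[max(y-55,0):y+55,x-45:x+45],(390,476)))
cv2.imwrite("pics/c2.png",np.hstack(ims))
```

```text
5.15 [ 0.49976817 -0.16066973  0.3973171 ] [-3.73014984e-02  9.99303501e-01  6.68201255e-04 -8.15251553e-04] [-0.52282215 -0.41501317 -4.52969805] [-5.24168644e-01  4.03528883e-01  1.68991031e+00  3.03246425e-04
  1.05024520e+00 -2.16973642e+00]
scene 88 ((0.5012050867080688, -0.1601289063692093), 0.031076796352863312)
scene socket 141
[[0.4827, -0.1799, 0.1217], [0.5067, -0.1531, 0.1471], [0.5198, -0.1397, 0.164]]
cam [1.29252137 0.4652888  1.3218674 ]
side 127 ((0.5012802481651306, -0.16505897045135498), 0.030867688357830048)
side socket 323
[[0.4806, -0.1831, 0.122], [0.4924, -0.1724, 0.1453], [0.5162, -0.1474, 0.1645]]
cam [ 0.00172168 -0.87160746  0.68998474]
wrist 347 ((0.5004159808158875, -0.16080588102340698), 0.02979002706706524)
wrist socket 486
[[0.4849, -0.1793, 0.1244], [0.4983, -0.1487, 0.1483], [0.5131, -0.1412, 0.1497]]
```

View pics/c2.png

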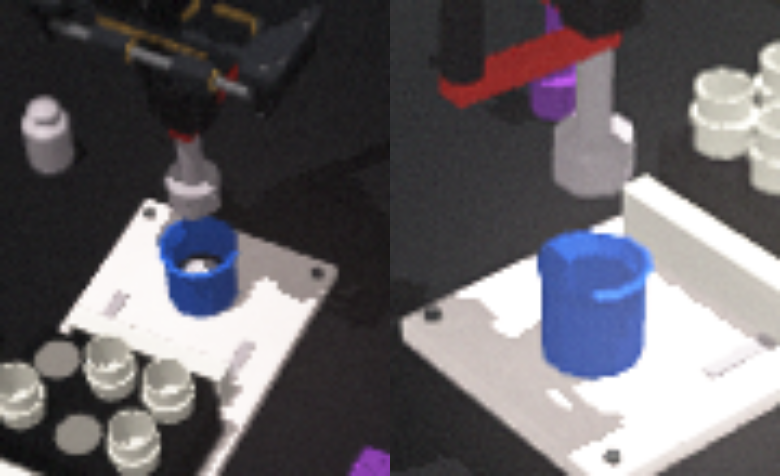

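The socket (scene crop ~(190,190)) hangs centred over the blue tube mouth (~(200,245)). Offsets are about 1 mm. I go down into the flare and feel.

```bash
python3 -c "
from h import *
go([.5008,-.1613,.33],184.2)"
```

```text
row [-0.017, -0.01, 1.698, 0.0, -0.0, 0.001]
```

Call:
move_arm([
  [[-0.01,-0.01,0.5,0,0,0],[-0.02,-0.01,0.9,0,0,0],[-0.02,-0.01,1.1,0,0,0],[-0.02,-0.01,1.25,0,0,0],[-0.02,-0.01,1.4,0,0,0],[-0.02,-0.01,1.5,0,0,0],[-0.02,-0.01,1.5,0,0,0]],
])

```text
time: 6.18
position: [0.501, -0.1623, 0.3378]
tool_rot: [-0.037, 0.999, 0.0, -0.0]
ft_force: [-0.0, 1.0, -3.2]
grip_width: 0.0253
grip_force: 45.0
```

Call:
move_arm([
  [[0,0,0.1,0,0,0],[0,0,0.2,0,0,0],[0,0,0.3,0,0,0],[0,0,0.4,0,0,0],[0,0,0.4,0,0,0]],
])

```text
time: 6.8
position: [0.5009, -0.1623, 0.3215]
tool_rot: [-0.037, 0.999, 0.0, -0.0]
ft_force: [-0.1, 0.3, -4.8]
grip_width: 0.0255
grip_force: 45.0
```

Call:
move_arm([
  [[0,0,0.1,0,0,0],[0,0,0.18,0,0,0],[0,0,0.25,0,0,0],[0,0,0.25,0,0,0]],
])

```text
time: 7.3
position: [0.5009, -0.1623, 0.3116]
tool_rot: [-0.037, 0.999, 0.0, -0.0]
ft_force: [-0.5, 0.2, -5.0]
grip_width: 0.0258
grip_force: 45.0
```

Call:
move_arm([
  [[0,0,0.02,0,0,0],[0,0,0.04,0,0,0],[0,0,0.05,0,0,0],[0,0,0.05,0,0,0]],
])

```text
time: 7.8
position: [0.501, -0.1623, 0.31]
tool_rot: [-0.037, 0.999, 0.0, -0.0]
ft_force: [0.1, 1.0, -4.0]
grip_width: 0.0259
grip_force: 45.0
```

Call:
move_arm([
  [[0,0,0.02,0,0,0],[0,0,0.03,0,0,0],[0,0,0.03,0,0,0]],
])

```text
time: 8.18
position: [0.501, -0.1622, 0.3095]
tool_rot: [-0.037, 0.999, -0.0, 0.0]
ft_force: [-2.0, 2.8, 4.4]
grip_width: 0.0253
grip_force: 45.0
```

Call:
move_arm([
  [[0,0,0.02,0,0,0.03],[0,0,0.02,0,0,0.06],[0,0,0.02,0,0,0.09],[0,0,0.02,0,0,0.12],[0,0,0.02,0,0,0.15],[0,0,0.02,0,0,0.15]],
])

```text
time: 8.93
position: [0.5013, -0.1622, 0.3093]
tool_rot: [0.038, 0.999, -0.0, 0.001]
ft_force: [-1.0, 3.3, 9.7]
grip_width: 0.0255
grip_force: 45.0
```

Call:
move_arm([
  [[0,0,0,0,0,0.03],[0,0,0,0,0,0.06],[0,0,0,0,0,0.09],[0,0,0,0,0,0.12],[0,0,0,0,0,0.15],[0,0,0,0,0,0.15]],
])

```text
time: 9.68
position: [0.5013, -0.1621, 0.3093]
tool_rot: [0.113, 0.994, -0.0, 0.001]
ft_force: [-1.3, 2.4, 9.0]
grip_width: 0.0258
grip_force: 45.0
```

```bash
python3 -c "
from h import *
o=get_obs(); print(o['position'],o['ft_force'],o['moment'],o['q'])"
```

```text
[ 0.50131824 -0.16213189  0.30934588] [-1.26238955  2.40947483  9.02852045] [0.89589699 0.35890875 0.1060579 ] [-5.25182131e-01  5.36201575e-01  1.76846430e+00  7.04811761e-04
  8.35325811e-01 -1.86994951e+00]
```

Call:
move_arm([
  [[0,0,0,0,0,0.03],[0,0,0,0,0,0.06],[0,0,0,0,0,0.09],[0,0,0,0,0,0.12],[0,0,0,0,0,0.15],[0,0,0,0,0,0.15]],
])

```text
time: 10.42
position: [0.5013, -0.162, 0.3092]
tool_rot: [0.187, 0.982, 0.0, 0.001]
ft_force: [-0.7, 4.6, 8.4]
grip_width: 0.0256
grip_force: 45.0
```

Call:
move_arm([
  [[0,0,0,0,0,0.03],[0,0,0,0,0,0.06],[0,0,0,0,0,0.09],[0,0,0,0,0,0.12],[0,0,0,0,0,0.15],[0,0,0,0,0,0.15]],
])

```text
time: 11.18
position: [0.5009, -0.162, 0.3081]
tool_rot: [0.261, 0.965, 0.0, -0.0]
ft_force: [-1.2, 5.0, 4.6]
grip_width: 0.0259
grip_force: 45.0
```

```bash
python3 -c "
from h import *
o=get_obs(); print(o['position'],o['ft_force'],o['moment'],o['q'])"
```

```text
[ 0.50089492 -0.16201697  0.30806344] [-1.2179988   5.01788751  4.63725041] [1.02299353 0.1760034  0.08456176] [-5.25410676e-01  5.38138941e-01  1.76979688e+00  7.57989074e-04
  8.34424352e-01 -1.56935998e+00]
```

Call:
move_arm([
  [[0.006,0.011,0.02,0,0,0],[0.006,0.011,0.04,0,0,0],[0.006,0.011,0.06,0,0,0],[0.006,0.011,0.06,0,0,0]],
])

```text
time: 11.68
position: [0.5009, -0.1617, 0.306]
tool_rot: [0.261, 0.965, 0.0, -0.0]
ft_force: [-1.8, 4.0, 8.2]
grip_width: 0.0255
grip_force: 45.0
```

Call:
move_arm([
  [[0.006,0.011,0.02,0,0,0],[0.006,0.011,0.04,0,0,0],[0.006,0.011,0.06,0,0,0],[0.006,0.011,0.08,0,0,0],[0.006,0.011,0.08,0,0,0]],
])

```text
time: 12.3
position: [0.501, -0.1614, 0.3029]
tool_rot: [0.26, 0.965, -0.0, -0.0]
ft_force: [-1.6, 3.1, 8.0]
grip_width: 0.0259
grip_force: 45.0
```

Steady force while sinking; continue in larger steps.

Call:
move_arm([
  [[0.01,0.011,0.03,0,0,0],[0.01,0.011,0.06,0,0,0],[0.01,0.011,0.09,0,0,0],[0.01,0.011,0.12,0,0,0],[0.01,0.011,0.12,0,0,0]],
])

```text
time: 12.92
position: [0.5009, -0.161, 0.2981]
tool_rot: [0.26, 0.966, -0.0, 0.0]
ft_force: [-1.8, 2.2, 8.1]
grip_width: 0.0255
grip_force: 45.0
```

Call:
move_arm([
  [[0,0.005,0.03,0,0,0],[0,0.005,0.06,0,0,0],[0,0.005,0.09,0,0,0],[0,0.005,0.1,0,0,0],[0,0.005,0.1,0,0,0]],
])

```text
time: 13.55
position: [0.5009, -0.1609, 0.2941]
tool_rot: [0.26, 0.966, -0.001, 0.0]
ft_force: [-2.4, 2.7, 8.5]
grip_width: 0.0257
grip_force: 45.0
```

Call:
move_arm([
  [[0,0,0.02,0,0,0],[0,0,0.04,0,0,0],[0,0,0.06,0,0,0],[0,0,0.06,0,0,0]],
])

```text
time: 14.05
position: [0.5009, -0.1609, 0.2917]
tool_rot: [0.26, 0.966, -0.001, 0.0]
ft_force: [-1.9, 2.2, 7.3]
grip_width: 0.0262
grip_force: 45.0
```

Call:
move_arm([
  [[0,0,0.01,0,0,0],[0,0,0.02,0,0,0],[0,0,0.02,0,0,0]],
])

```text
time: 14.42
position: [0.501, -0.1609, 0.2916]
tool_rot: [0.26, 0.966, -0.001, 0.0]
ft_force: [-3.2, 2.5, 13.3]
grip_width: 0.0255
grip_force: 45.0
```

Home: stopped at the expected depth with the force rising. Now turn clockwise, watching the moment.

Call:
move_arm([
  [[0,0,-0.01,0,0,0.07],[0,0,-0.01,0,0,0.14],[0,0,-0.01,0,0,0.21],[0,0,-0.01,0,0,0.28],[0,0,-0.01,0,0,0.35],[0,0,-0.01,0,0,0.42],[0,0,-0.01,0,0,0.49],[0,0,-0.01,0,0,0.56],[0,0,-0.01,0,0,0.63],[0,0,-0.01,0,0,0.7]],
])

```text
time: 15.68
position: [0.501, -0.1606, 0.2916]
tool_rot: [0.576, 0.817, -0.0, 0.0]
ft_force: [-0.8, 4.1, 10.6]
grip_width: 0.0258
grip_force: 45.0
```

```bash
cat > m.py <<'E'
from h import *
o=get_obs(); print(o['time'],o['position'],o['ft_force'],o['moment'],o['q'][5],np.degrees(2*np.arctan2(o['tool_rot'][1],o['tool_rot'][0])))
rx=[]
c=camera("side"); W=pts(c); hsv=cv2.cvtColor(c["pixels"],cv2.COLOR_BGR2HSV)
a=np.radians(6.2); t=np.array([.5008,-.1618]); L=(W[...,:2]-t)@np.array([[np.cos(a),-np.sin(a)],[np.sin(a),np.cos(a)]])
s=(hsv[...,1]<60)&(hsv[...,2]>90)&(abs(W[...,2]-.052)<.003)&(abs(L[...,1])<.066)&(L[...,0]>.05)&(L[...,0]<.135)
print("jaw",s.sum(),np.percentile(L[s][:,0],[3,50,97]).round(4), (np.percentile(L[s][:,0],[3,97]).mean()+.009).round(4))
E
python3 m.py; python3 - <<'E'
E
```

```text
15.675 [ 0.50099702 -0.16058881  0.29160144] [-0.80425481  4.11303008 10.58955104] [0.84052636 0.49239807 0.28221462] -0.8649900225618155 109.66169820988681
jaw 238 [0.0851 0.094  0.1048] 0.1039
```

Call:
move_arm([
  [[0,0,-0.01,0,0,0.07],[0,0,-0.01,0,0,0.14],[0,0,-0.01,0,0,0.21],[0,0,-0.01,0,0,0.28],[0,0,-0.01,0,0,0.35],[0,0,-0.01,0,0,0.42],[0,0,-0.01,0,0,0.49],[0,0,-0.01,0,0,0.56],[0,0,-0.01,0,0,0.63],[0,0,-0.01,0,0,0.7]],
])

```text
time: 16.98
position: [0.5011, -0.1605, 0.2916]
tool_rot: [0.821, 0.57, -0.0, 0.0]
ft_force: [-0.6, 3.8, 5.7]
grip_width: 0.0257
grip_force: 45.0
```

```bash
python3 m.py
```

```text
16.975 [ 0.5011319  -0.1605381   0.29163234] [-0.6223361   3.84872472  5.66185106] [0.88319771 0.34868144 0.38852668] -0.16513837978060406 69.54615342785877
jaw 265 [0.0959 0.1053 0.1165] 0.1152
```

Call:
move_arm([
  [[0,0,0,0,0,0.06],[0,0,0,0,0,0.12],[0,0,0,0,0,0.18],[0,0,0,0,0,0.24],[0,0,0,0,0,0.3],[0,0,0,0,0,0.3]],
])

```text
time: 17.77
position: [0.5012, -0.1606, 0.2916]
tool_rot: [0.897, 0.441, 0.0, 0.0]
ft_force: [-0.8, 3.4, 7.3]
grip_width: 0.0257
grip_force: 45.0
```

```bash
python3 m.py
```

```text
17.775 [ 0.50117774 -0.16060704  0.29162996] [-0.75906905  3.4309215   7.27966606] [ 0.87744499  0.36524313 -0.06621149] 0.13402776368339822 52.36737455702688
jaw 251 [0.1006 0.11   0.1216] 0.1201
```

Call:
move_arm([
  [[0,0,0,0,0,0.02],[0,0,0,0,0,0.04],[0,0,0,0,0,0.06],[0,0,0,0,0,0.08],[0,0,0,0,0,0.1]],
])

```text
time: 18.45
position: [0.5012, -0.1606, 0.2916]
tool_rot: [0.918, 0.396, 0.0, 0.0]
ft_force: [-0.9, 4.0, 6.4]
grip_width: 0.0256
grip_force: 45.0
```

```bash
python3 m.py
```

```text
18.45 [ 0.50122976 -0.16057396  0.29160115] [-0.93268459  4.00083047  6.35268143] [0.94663529 0.27385845 0.33824199] 0.23330567434453817 46.701505223319536
jaw 247 [0.103  0.1119 0.1221] 0.1216
```

Call:
move_arm([
  [[0,0,0,0,0,0.02],[0,0,0,0,0,0.04],[0,0,0,0,0,0.06]],
])

```text
time: 18.88
position: [0.5012, -0.1605, 0.2916]
tool_rot: [0.93, 0.369, 0.0, 0.0]
ft_force: [-0.4, 4.1, 6.7]
grip_width: 0.0256
grip_force: 45.0
```

```bash
python3 m.py
```

```text
18.875 [ 0.50122781 -0.1605375   0.29160604] [-0.4156705   4.13280277  6.72920142] [0.94860413 0.25007188 0.37536481] 0.29329308664338455 43.26728650763988
jaw 254 [0.1036 0.1127 0.1238] 0.1227
```

Call:
move_arm([
  [[0,0,0,0,0,0.02],[0,0,0,0,0,0.04]],
])

```text
time: 19.18
position: [0.5012, -0.1605, 0.2916]
tool_rot: [0.937, 0.35, 0.0, 0.0]
ft_force: [-0.1, 4.0, 7.6]
grip_width: 0.0254
grip_force: 45.0
```

```bash
python3 m.py
```

```text
19.175 [ 0.50123375 -0.16053727  0.29161521] [-0.05074016  3.95522399  7.61843774] [0.98147911 0.239027   0.32524341] 0.3332889398412946 40.973237256106394
jaw 248 [0.1046 0.1139 0.124 ] 0.1233
```

Call:
move_arm([
  [[0,0,0,0,0,0.015],[0,0,0,0,0,0.03]],
])

```text
time: 19.48
position: [0.5013, -0.1605, 0.2916]
tool_rot: [0.942, 0.337, 0.0, 0.001]
ft_force: [-0.2, 4.1, 6.9]
grip_width: 0.0258
grip_force: 45.2
```

```bash
python3 m.py
```

```text
19.475 [ 0.50126866 -0.16047582  0.29161931] [-0.18550172  4.10756179  6.89925465] [1.11501574 0.23757811 0.91848351] 0.36164952679400236 39.38719572673055
jaw 264 [0.1036 0.1134 0.1237] 0.1227
```

```bash
python3 m.py
```

```text
19.525 [ 0.50127193 -0.16048981  0.2915983 ] [-0.32721955  3.42977521  6.73890804] [1.08564363 0.19799183 0.86723348] 0.36187984447986876 39.378083765561136
jaw 253 [0.104  0.1133 0.1243] 0.1231
```

Call:
move_arm([
  [[0,0,0,0,0,-0.01],[0,0,0,0,0,-0.02],[0,0,0,0,0,-0.02]],
])

```text
time: 19.95
position: [0.5012, -0.1606, 0.2916]
tool_rot: [0.939, 0.345, 0.0, 0.0]
ft_force: [0.3, 3.2, 6.3]
grip_width: 0.0257
grip_force: 45.0
```

```bash
python3 m.py
```

```text
19.95 [ 0.50123399 -0.16057838  0.29160865] [0.27619444 3.19158917 6.34363771] [0.96888755 0.35098399 0.2201115 ] 0.34306869661226436 40.39744432934354
jaw 249 [0.1042 0.1131 0.1238] 0.123
```

Call:
move_arm([
  [[0,0,-0.005,0,0,-0.008],[0,0,-0.01,0,0,-0.008],[0,0,-0.01,0,0,-0.008]],
])

```text
time: 20.38
position: [0.5012, -0.1606, 0.2916]
tool_rot: [0.937, 0.349, 0.0, 0.0]
ft_force: [1.2, 3.5, 4.4]
grip_width: 0.0259
grip_force: 45.0
```

```bash
python3 m.py
```

```text
20.375 [ 0.50120687 -0.16061304  0.29161731] [1.23842622 3.45936848 4.38088344] [0.92033265 0.09099648 0.07602458] 0.3354691823246411 40.82050018934283
jaw 258 [0.1033 0.1128 0.1239] 0.1226
```

Call:
move_arm([
  [[0,0,-0.01,0,0,-0.003],[0,0,-0.01,0,0,-0.003],[0,0,-0.01,0,0,-0.003],[0,0,-0.01,0,0,-0.003],[0,0,-0.01,0,0,-0.003],[0,0,-0.01,0,0,-0.003],[0,0,-0.01,0,0,-0.003]],
], claw=-1)

```text
time: 21.3
position: [0.501, -0.1606, 0.292]
tool_rot: [0.937, 0.35, 0.0, 0.0]
ft_force: [-0.1, 0.2, 0.6]
grip_width: 0.0844
grip_force: 0.0
```

Call:
move_arm([
  [[0,0,-0.4,0,0,0],[0,0,-1,0,0,0],[0,0,-2,0,0,0],[0,0,-3,0,0,0],[0,0,-3.5,0,0,0],[0,0,-3.5,0,0,0]],
])

```text
time: 22.05
position: [0.5013, -0.1606, 0.4336]
tool_rot: [0.937, 0.35, 0.001, 0.002]
ft_force: [-0.1, 0.2, -0.2]
grip_width: 0.0872
grip_force: 0.0
```

Run:
```python
from h import *
exec(open("m.py").read().split("\n",1)[1])
cv2.imwrite("pics/fin.png",cv2.resize(c["pixels"][120:300,200:440],(800,600)))
w=camera("wrist"); W=pts(w)
near=np.hypot(W[...,0]-.5012,W[...,1]+.1606)<.12
for lo,hi in((.146,.16),(.138,.1455)):
    m=near&(W[...,2]>lo)&(W[...,2]<hi)
    k,lab,st,_=cv2.connectedComponentsWithStats(m.astype(np.uint8))
    for i in range(1,k):
        if st[i,4]>80: q=W[lab==i]; print(lo,st[i],cv2.minAreaRect(q[:,:2].astype(np.float32)),np.nanmedian(q[:,2]))
```

```text
22.05 [ 0.50125823 -0.16063717  0.43356525] [-0.08373643  0.21240093 -0.1900582 ] [-0.05444331  0.15016354 -0.02654884] 0.3322940309318349 41.01809492906922
jaw 257 [0.1037 0.1136 0.124 ] 0.1228
0.146 [243 183  27  26 618] ((0.5014927387237549, -0.16082563996315002), (0.024545127525925636, 0.024405360221862793), 40.92874526977539) 0.14732414917006884
0.138 [245  98  23  23 390] ((0.5598658323287964, -0.10961082577705383), (0.01845395192503929, 0.019218821078538895), 26.97505760192871) 0.14176408725629358
0.138 [242 180  28  24  88] ((0.5040079951286316, -0.15215441584587097), (0.015748903155326843, 0.03183629736304283), 76.56926727294922) 0.14402149174087303
```

View pics/fin.png

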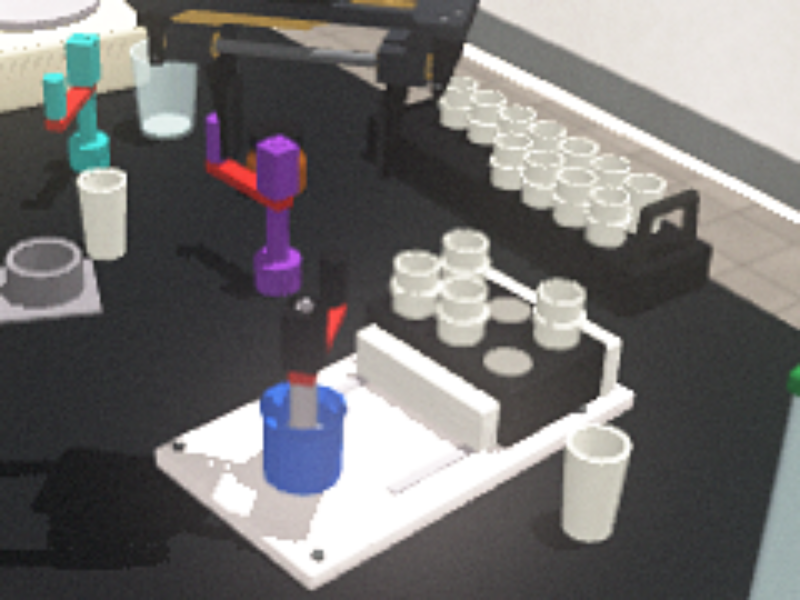

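The crank stands upright in the tube (~(305,400)). Its top is 11.2 mm above its height in the holder, so the foot is at 17 mm, which is home. The jaw is against the rack, the rack is at the fence, and the cups are where they were.

```bash
python3 -c "
from rig import *
print(hand_in())"
```

```text
the job is handed in; nothing more can be done
None
```

The job is handed in at about 22 s: the crank stands released and fully home in the tube, and the jaw has pushed the rack against the fence; grip force was not measured directly, but from the turning moment I estimate 15–35 N, so it may be slightly over the preferred 15–30 N but well under 60 N.

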